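# Set the taps of a vacuum filter manifold

## Task

Get the three-place filter manifold ready for the vacuum: with a fingertip, push the tap handles round until the taps of the two places that carry a tall funnel are fully open (handle in line with its side pipe, pointing away from its funnel) and the tap of the place closed by the low stopper is fully shut (handle square across its pipe, to its stop). Do not lift anything: leave the funnels and the stopper sitting in their seats, and everything else where it stands.

Things in the scene. Friction and masses are not known exactly. Their poses are not given: they have to be found in the camera images.
- tap_left (a joint): tap handle angle of the left (seen from the robot, +y of the manifold) place, rad, growing counter-clockwise from above. 0 = fully shut: across its side pipe, pointing to manifold +y. 1.571 = fully open: in line with its side pipe, pointing to manifold -x, away from the seat. Hard stops at both ends; stays where left; 60 mm from the pivot it takes about 2 N. Starts part-way, 0.5 to 1.05
- pivot_left (a point): pivot of that left handle: on its vertical axis, at mid-height of the handle (107 mm above the table). It is part of the fixed manifold and has the manifold's orientation
- tip_left (a point): point near the free end of the left handle, 70 mm from the pivot, same height. The handle is a level black bar 14 mm wide and 14 mm tall (100 to 114 mm above the table) with an 18 mm round end, reaching 79 mm from its axis; its hub is 26 mm across, 93 to 115 mm above the table. Below: the brass tap body, top 67 mm above the table
- seat_left (a point): centre of the floor of the left funnel seat, 75 mm above the table, 90 mm behind (manifold +x) that place's tap pivot. The seat is a steel cup, 52 mm across outside, 44 mm inside, rim 10 mm above this point
- tap_mid (a joint): tap handle angle of the middle place, rad, growing counter-clockwise from above. 0 = fully shut: across its side pipe, pointing to manifold +y. 1.571 = fully open: in line with its side pipe, pointing to manifold -x, away from the seat. Hard stops at both ends; stays where left; 60 mm from the pivot it takes about 2 N. Starts part-way, 0.5 to 1.05
- pivot_mid (a point): pivot of that mid handle: on its vertical axis, at mid-height of the handle (107 mm above the table). It is part of the fixed manifold and has the manifold's orientation
- tip_mid (a point): point near the free end of the mid handle, 70 mm from the pivot, same height. The handle is a level black bar 14 mm wide and 14 mm tall (100 to 114 mm above the table) with an 18 mm round end, reaching 79 mm from its axis; its hub is 26 mm across, 93 to 115 mm above the table. Below: the brass tap body, top 67 mm above the table
- seat_mid (a point): centre of the floor of the mid funnel seat, 75 mm above the table, 90 mm behind (manifold +x) that place's tap pivot. The seat is a steel cup, 52 mm across outside, 44 mm inside, rim 10 mm above this point
- tap_right (a joint): tap handle angle of the right (-y of the manifold) place, rad, growing counter-clockwise from above. 0 = fully shut: across its side pipe, pointing to manifold +y. 1.571 = fully open: in line with its side pipe, pointing to manifold -x, away from the seat. Hard stops at both ends; stays where left; 60 mm from the pivot it takes about 2 N. Starts part-way, 0.5 to 1.05
- pivot_right (a point): pivot of that right handle: on its vertical axis, at mid-height of the handle (107 mm above the table). It is part of the fixed manifold and has the manifold's orientation
- tip_right (a point): point near the free end of the right handle, 70 mm from the pivot, same height. The handle is a level black bar 14 mm wide and 14 mm tall (100 to 114 mm above the table) with an 18 mm round end, reaching 79 mm from its axis; its hub is 26 mm across, 93 to 115 mm above the table. Below: the brass tap body, top 67 mm above the table
- seat_right (a point): centre of the floor of the right funnel seat, 75 mm above the table, 90 mm behind (manifold +x) that place's tap pivot. The seat is a steel cup, 52 mm across outside, 44 mm inside, rim 10 mm above this point
- manifold: three-place stainless filter manifold, fixed to the bench; base plate 270 x 460 x 12 mm. Origin on the table, x away from the robot (tap pivots at x -30 mm, seats +60 mm, header pipe -100 mm, 26 mm thick, top 63 mm above the table), y to the left along the row: places at y +135, 0, -135 mm
- funnel_a: one of two equal white plastic filter funnels, loose in a seat: open cup 60 mm across on a short neck, 72 mm tall, so its rim is 147 mm above the table; origin at the centre of its foot, z up
- funnel_b: one of two equal white plastic filter funnels, loose in a seat: open cup 60 mm across on a short neck, 72 mm tall, so its rim is 147 mm above the table; origin at the centre of its foot, z up
- stopper: low white plastic stopper, 40 mm across and 26 mm tall with a 22 mm wide knob, loose in the seat of the place that is not used; origin at the centre of its underside, z up
- dish: covered petri dish 90 mm across, 18 mm tall, in front of the manifold; to be left alone; origin at the centre of its underside
- vial: small capped vial 28 mm across, 50 mm tall, in front of the manifold; to be left alone; origin at the centre of its underside
- jar: amber jar 42 mm across, 62 mm tall, standing on the manifold's base plate between the left and middle seats; to be left alone; origin at the centre of its underside
- flask: media bottle 72 mm across, 150 mm tall, left of the manifold; to be left alone; origin at the centre of its underside
- beaker: glass beaker 72 mm across, 90 mm tall, right of the manifold; to be left alone; origin at the centre of its underside
- tip_box: pipette tip box 125 x 85 x 62 mm, left of the manifold; to be left alone; origin at the centre of its underside
- timer: bench timer 60 x 70 x 24 mm, right of the manifold; to be left alone; origin at the centre of its underside

How it is judged:
At the end, for the whole second after the job is handed in: Both taps of the places with funnels within 0.12 rad (7 degrees) of fully open, the tap of the stoppered place within 0.12 rad of fully shut, all at rest; funnels and stopper upright in their seats; other things within 20 mm of where they stood (((horizontal distance between stopper and seat_left below 0.02 m and value of joint tap_left below 0.12 rad and value of joint each of tap_mid, tap_right above 1.4508 rad) or (horizontal distance between stopper and seat_mid below 0.02 m and value of joint each of tap_left, tap_right above 1.4508 rad and value of joint tap_mid below 0.12 rad) or (horizontal distance between stopper and seat_right below 0.02 m and value of joint each of tap_left, tap_mid above 1.4508 rad and value of joint tap_right below 0.12 rad)) and velocity of joint tap_left between -0.05 and 0.05 rad/s and velocity of joint tap_mid between -0.05 and 0.05 rad/s and velocity of joint tap_right between -0.05 and 0.05 rad/s and (horizontal distance between funnel_a and seat_left below 0.008 m or horizontal distance between funnel_a and seat_mid below 0.008 m or horizontal distance between funnel_a and seat_right below 0.008 m) and (horizontal distance between funnel_b and seat_left below 0.008 m or horizontal distance between funnel_b and seat_mid below 0.008 m or horizontal distance between funnel_b and seat_right below 0.008 m) and (horizontal distance between stopper and seat_left below 0.008 m or horizontal distance between stopper and seat_mid below 0.008 m or horizontal distance between stopper and seat_right below 0.008 m) and angle between each of funnel_a, funnel_b, stopper's own z axis and vertical below 0.15 rad and distance of each of dish, vial, jar, flask, beaker, tip_box, timer from where it was at the start of the episode below 0.02 m); the robot touches nothing.
It fails at once if the manifold or its taps are pressed with the arm or the gripper body instead of the fingers (contact force between the arm and manifold above 3 N).
It fails at once if a funnel or the stopper is lifted, tipped or moved out of place (distance of any of funnel_a, funnel_b, stopper from where it was at the start of the episode above 0.012 m or angle between any of funnel_a, funnel_b, stopper's own z axis and vertical above 0.35 rad).
It fails at once if another thing on the bench is moved or lifted by more than 20 mm (distance of any of dish, vial, jar, flask, beaker, tip_box, timer from where it was at the start of the episode above 0.02 m).
It also fails if it takes over 64 s, if anything falls off the work surface, if the arm or the gripper's body presses on something with over 40 N, if the wrist force passes 120 N, or if a joint passes its speed limit or range.

## Robot

A 7-joint arm with a two-finger parallel gripper is mounted at the origin on the work surface. World frame = base frame: x ahead of the robot, y to its left, z up, the work surface at z = 0. Lengths are in m, angles in rad, forces in N, time in s.
With the tool pointing down it reaches from about 0.425 to 0.925 m from the base axis. Payload 6.8 kg.
Tool frame: the origin (TCP) lies on the mounting face of the last link; the fingertips stand 173 mm ahead of it and the grasp point (between the pads) lies 155 mm ahead of it; z points along the fingers, y is the line along which they close (so a half turn about z gives the same grasp; the last joint's range is limited). The gripper opens to 85 mm and grips with 20 to 120 N. Pads are 22 mm wide; open, the fingers measure 114 mm over their backs; the gripper's body (76 mm by 85 mm) begins 54 mm behind the grasp point. The pads swing forward as they close: fully open they stand 13 mm farther back than shut.
Start: joints at [1.238, 0.477, 0.022, 1.555, -0.011, 1.109, -0.083], TCP at [0.15, -0.658, 0.405] pointing down, gripper open.
Joint ranges: [-2.96, 2.96], [-0.34, 2.1], [-1.41, 1.46], [0.24, 2.44], [-1.37, 4.51], [0.17, 1.92], [-2.96, 2.96]. Speed limits (rad/s): [2.39, 2.39, 3.14, 3.14, 3.14, 3.14, 3.14].

## Interface

Orientations are given as a 3x3 rotation matrix whose columns are the frame's x, y, z axes.
In Python, from cell import bot gives the robot as it stands.
- The arm moves only by the tool play_rows, never from a script. Its argument "commands" is a list of rows, each an object of numbers: "x", "y", "z": the shift along the tool's x, y, z in cm; "twist": the turn about the tool's z in rad. A call has 1 to 12 rows; each row is the pose to reach, as a shift and turn from the pose commanded when the call began, along the tool's axes at that moment; what a row does not reach only later rows make up. A row lasts 1/10 s, in which the tool goes at most 50 mm and 8.59 degrees, less where a joint would pass 70% of its speed; a pose out of reach is approached as far as the arm can. A call with a gripper value outside its range is refused whole. "grip" is the opening in per cent of the stroke, from 0 (shut) to 100 (fully open), set as the call begins (left out, the last holds). The fingers move at their own pace and stop on an object; "force" is the grip in N (left out, the last holds). Time passes only in rows, so rows that repeat a pose let the fingers close. It gives the time, the measured TCP pose, the force, the opening and the grip force at its end, in the units of the state.
- bot.sense(): the state, without advancing time (a new reading comes with each control period).
- bot.capture(name): name is "scene" or "side" or "wrist"; returns the picture (400x640x3 uint8, red, green, blue); there is no depth.
- bot.camera_params(name): a dict with "camera_matrix" (3x3 intrinsics, pixels), "rvec" (rotation vector, rad) and "tvec" (3), from world to camera coordinates, as OpenCV has them. Camera axes: x right, y down, z forward; pixel columns grow to the right and rows downward; lengths in m; the calibration is good to about 2 mm. A picture is of the moment at which its call begins: read the wrist's pose just before it. camera_params takes no time and is no camera call; for the wrist camera it gives the pose at the moment of the call.
- bot.close_job(): hands the job in; it is judged then, once.
Trained networks look in the newest picture that a camera, given by its name, has taken for a name from the list of things; names that differ only in an ending like _2 or _b are one class to them, and where a whole thing is asked for, a point or a joint stands for the part that bears it (a point fixed in the world has none). Each returns a list of dicts, best first, with "confidence" (0 to 1); they miss things now and then, are a little off and sometimes report something else, mostly with a low value. They report only what shows in the picture. A call takes as long as a camera call.
- bot.find_in(name, camera): "position" ([x, y, z] in m, in world coordinates, good to about 4 mm: the middle of the surface that is visible of it).
- bot.mark_of(name, camera): "position" ([x, y, z] in m, in world coordinates, good to about 4 mm: a listed point, or the origin of a listed thing).
The state is a dict: "t": time; "q": joint angles; "joint_velocities": joint speeds; "joint_efforts": joint torques, N m; "ee_pos": TCP position; "tool_rot": TCP orientation; "contact_force": force on the tool from outside, world axes, zero at the start; "torque": the same for the moment, N m; "width": finger opening in m; "grip_force": force on a finger pad.
Only numpy, scipy, OpenCV 4.12 (cv2) and the standard library are available. Lean on these libraries where they do the work, as an engineer would, in place of code of your own. Each camera call takes 0.05 s, during which the arm holds its last target. There are 200 camera calls.

## Working session

There is one attempt and no reset: what is moved stays moved. The work goes in short steps, Python scripts to look and compute and a tool call to move; the robot and the scene stay as the last step left them, time stands still between calls to the robot, and variables do not carry over. Pictures are saved under pics/ and viewed, at most 10 in all, crops included, and the job is handed in when it is done.

Besides the shell and the picture viewer there is one more tool, called after "Emit:" as name(argument=value, ...), one argument or row to a line, values as JSON. play_rows: Moves the arm, as the interface text tells. Its arguments: {"type":"object","properties":{"commands":{"type":"array","items":{"type":"object","properties":{"x":{"type":"number"},"y":{"type":"number"},"z":{"type":"number"},"twist":{"type":"number"}}}},"grip":{"type":"number"},"force":{"type":"number"}},"required":["commands"]}

```bash
mkdir -p pics; cat > h.py <<'E'
from cell import bot
import numpy as np, cv2
def marks(cam,names):
    for n in names:
        r=bot.mark_of(n,cam)
        print(cam,n,[(np.round(d['position'],3).tolist(),round(d['confidence'],2)) for d in r[:3]])
E
python3 - <<'E'
from h import *
s=bot.sense();print(s['t'],np.round(s['ee_pos'],3),np.round(s['tool_rot'],3).tolist())
for c in('scene','side'):
    im=bot.capture(c);cv2.imwrite(f'pics/{c}.png',im[:,:,::-1])
marks('scene',['manifold','pivot_left','tip_left','pivot_mid','tip_mid','pivot_right','tip_right','stopper','funnel_a','seat_left','jar','dish','vial','flask','beaker'])
marks('side',['manifold','pivot_left','tip_left','pivot_mid','tip_mid','pivot_right','tip_right','stopper','funnel_a'])
E
```

```text
0.0 [ 0.15  -0.658  0.404] [[0.975, 0.223, -0.001], [0.223, -0.975, 0.002], [-0.0, -0.002, -1.0]]
scene manifold [([0.6, -0.007, 0.001], 0.75), ([0.455, -0.127, 0.0], 0.71)]
scene pivot_left [([0.541, 0.118, 0.106], 0.69), ([0.496, 0.266, -0.0], 0.62)]
scene tip_left [([0.606, -0.146, 0.108], 0.57), ([0.495, 0.168, 0.106], 0.51)]
scene pivot_mid [([0.639, -0.32, -0.0], 0.68), ([0.575, -0.016, 0.107], 0.56), ([0.494, 0.17, 0.102], 0.18)]
scene tip_mid [([0.522, 0.031, 0.106], 0.66)]
scene pivot_right [([0.606, -0.146, 0.11], 0.84), ([0.694, -0.124, 0.078], 0.73)]
scene tip_right [([0.556, -0.101, 0.11], 0.69)]
scene stopper [([0.633, 0.135, 0.075], 0.67)]
scene funnel_a [([0.697, -0.127, 0.08], 0.83), ([0.665, 0.005, 0.077], 0.6)]
scene seat_left [([0.632, 0.14, 0.074], 0.68), ([0.542, 0.116, 0.108], 0.59), ([0.606, -0.006, -0.001], 0.47)]
scene jar [([0.575, -0.018, 0.108], 0.22)]
scene dish [([0.389, 0.007, 0.0], 0.59), ([0.49, -0.344, 0.004], 0.18)]
scene vial [([0.454, -0.124, 0.003], 0.73)]
scene flask [([0.496, 0.266, 0.0], 0.61)]
scene beaker [([0.641, -0.32, 0.0], 0.7)]
side manifold [([0.605, -0.005, 0.001], 0.65), ([0.628, 0.136, 0.073], 0.31)]
side pivot_left [([0.546, 0.115, 0.105], 0.57)]
side tip_left [([0.5, 0.166, 0.105], 0.64)]
side pivot_mid [([0.574, -0.018, 0.106], 0.74), ([0.694, -0.13, 0.074], 0.42)]
side tip_mid [([0.52, 0.029, 0.11], 0.55)]
side pivot_right [([0.613, -0.148, 0.105], 0.83)]
side tip_right [([0.553, -0.099, 0.109], 0.85)]
side stopper [([0.496, 0.272, 0.0], 0.66), ([0.63, 0.137, 0.076], 0.55), ([0.606, -0.004, 0.004], 0.54)]
side funnel_a [([0.693, -0.127, 0.073], 0.91), ([0.665, 0.011, 0.074], 0.59), ([0.553, -0.096, 0.107], 0.59)]
```

View pics/scene.png

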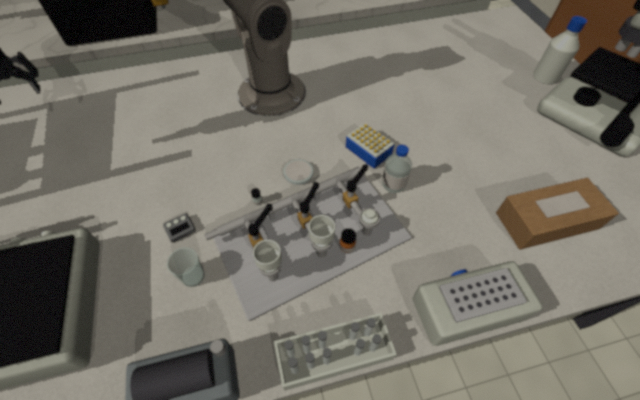

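View pics/side.png

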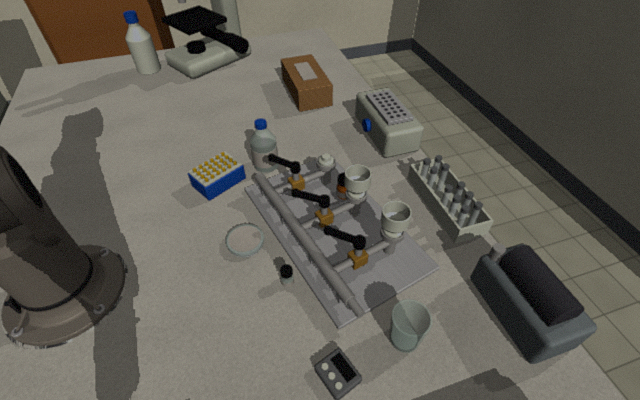

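The stopper sits in the left place (side view, about pixel (325,160)), and the funnels are in the middle and right places. The manifold yaw is about 0.245, so the tool axes nearly line up with it. I'll close the gripper and go above the right handle first.

Emit:
play_rows(
  commands=[
    {"x": 4,"y": -3.3},
    {"x": 8,"y": -6.6},
    {"x": 12,"y": -10},
    {"x": 16,"y": -13.3},
    {"x": 20,"y": -16.6},
    {"x": 24,"y": -20},
    {"x": 28,"y": -23.3},
    {"x": 32,"y": -26.6},
    {"x": 36,"y": -30},
    {"x": 40,"y": -33.3},
    {"x": 44,"y": -36.6},
    {"x": 48,"y": -40},
  ],
  grip=0,
)

```text
invalid input
```

Emit:
play_rows(
  commands=[
    {"x": 3,"y": -2.5},
    {"x": 5.5,"y": -5},
    {"x": 7.5,"y": -6.5},
    {"x": 7.5,"y": -6.5},
    {"x": 7.5,"y": -6.5},
  ],
)

```text
invalid input
```

```bash
cat >> h.py <<'E'
P=dict(left=np.array([.5435,.1165]),mid=np.array([.575,-.017]),right=np.array([.609,-.147]))
TH=.245; X=np.array([np.cos(TH),np.sin(TH)]); Y=np.array([-X[1],X[0]])
def go(place,mx,my,z):
    "tool-axis shift (cm) to put tool axis at manifold offset mx,my (m) from a pivot, TCP height z"
    s=bot.sense(); w=P[place]+mx*X+my*Y
    d=np.r_[w,z]-s['ee_pos']; return np.round(100*s['tool_rot'].T@d,2)
def where(place):
    s=bot.sense(); d=s['ee_pos'][:2]-P[place]
    return np.round([1e3*d@X,1e3*d@Y,1e3*s['ee_pos'][2]],1),np.round(s['contact_force'],1),round(s['t'],2)
E
python3 - <<'E'
from h import *
print(where('right'),bot.sense()['width'],np.round(bot.sense()['tool_rot'],3).tolist())
print('start',go('right',-.005,.069,.27))
im=bot.capture('wrist');cv2.imwrite('pics/w1.png',im[:,:,::-1])
marks('wrist',['pivot_left','tip_left','pivot_mid','tip_mid','pivot_right','tip_right','stopper','seat_right','manifold'])
E
```

```text
(array([-568.8, -384.5,  404.7]), array([0.2, 0.3, 0.9]), 1.3) 0.08575197942640948 [[0.975, 0.223, -0.0], [0.223, -0.975, 0.0], [-0.0, -0.0, -1.0]]
start [ 55.45 -46.49  13.47]
wrist pivot_left []
wrist tip_left []
wrist pivot_mid []
wrist tip_mid []
wrist pivot_right []
wrist tip_right []
wrist stopper []
wrist seat_right []
wrist manifold []
```

View pics/w1.png

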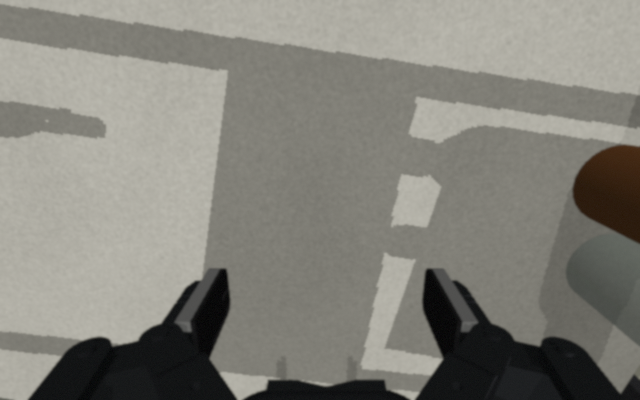

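The picture shows bare bench: the move was refused, so the arm hasn't left its start. I'll retry with all fields given.

Emit:
play_rows(
  commands=[
    {"x": 4,"y": -3.3,"z": 0,"twist": 0},
    {"x": 8,"y": -6.6,"z": 0,"twist": 0},
    {"x": 12,"y": -10,"z": 0,"twist": 0},
    {"x": 16,"y": -13.3,"z": 0,"twist": 0},
    {"x": 20,"y": -16.6,"z": 0,"twist": 0},
    {"x": 24,"y": -20,"z": 0,"twist": 0},
    {"x": 28,"y": -23.3,"z": 0,"twist": 0},
    {"x": 32,"y": -26.6,"z": 0,"twist": 0},
    {"x": 36,"y": -30,"z": 0,"twist": 0},
    {"x": 40,"y": -33.3,"z": 0,"twist": 0},
    {"x": 44,"y": -36.6,"z": 0,"twist": 0},
    {"x": 48,"y": -40,"z": 0,"twist": 0},
  ],
  grip=0,
  force=40,
)

```text
t: 3.0
ee_pos: [0.5152, -0.1793, 0.4051]
tool_rot: [[0.975, 0.223, 0.001], [0.223, -0.975, -0.0], [0.001, 0.001, -1.0]]
contact_force: [0.7, -0.3, -0.5]
width: -0.0002
grip_force: 0.0
```

Emit:
play_rows(
  commands=[
    {"x": 3,"y": -2.5,"z": 0,"twist": 0},
    {"x": 5.5,"y": -5,"z": 0,"twist": 0},
    {"x": 7.5,"y": -6.5,"z": 0,"twist": 0},
    {"x": 7.5,"y": -6.5,"z": 0,"twist": 0},
    {"x": 7.5,"y": -6.5,"z": 0,"twist": 0},
  ],
  grip=0,
  force=40,
)

```text
t: 3.5
ee_pos: [0.5729, -0.1008, 0.4046]
tool_rot: [[0.975, 0.224, -0.0], [0.224, -0.975, -0.0], [-0.0, 0.0, -1.0]]
contact_force: [0.3, -0.7, 0.4]
width: -0.0
grip_force: 0.0
```

```bash
python3 - <<'E'
from h import *
print(where('right'),np.round(bot.sense()['ee_pos'],4))
im=bot.capture('wrist');cv2.imwrite('pics/w2.png',im[:,:,::-1])
marks('wrist',['pivot_left','tip_left','pivot_mid','tip_mid','pivot_right','tip_right','seat_right'])
print('start',go('right',-.005,.069,.27))
E
```

```text
(array([-23.8,  53.6, 404.6]), array([ 0.3, -0.7,  0.4]), 3.5) [ 0.5729 -0.1008  0.4046]
wrist pivot_left [([0.544, 0.118, 0.109], 0.72)]
wrist tip_left []
wrist pivot_mid [([0.576, -0.012, 0.103], 0.86)]
wrist tip_mid [([0.523, 0.031, 0.106], 0.75)]
wrist pivot_right [([0.61, -0.148, 0.109], 0.83)]
wrist tip_right [([0.554, -0.098, 0.107], 0.85)]
wrist seat_right []
start [ 1.89 -1.65 13.48]
```

View pics/w2.png

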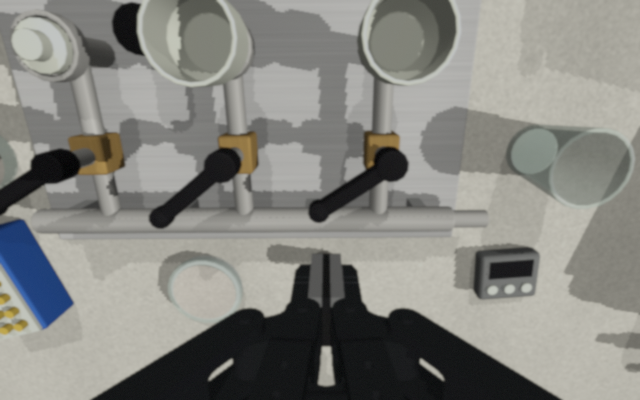

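The wrist view confirms the stopper is at the left (pixel (40,45)), with handle pivots at about (395,165), (222,165) and (55,165). The network points agree. Now to settle and go down on the +y side of the right handle.

Emit:
play_rows(
  commands=[
    {"x": 0,"y": 0,"z": 0,"twist": 0},
    {"x": 0,"y": 0,"z": 0,"twist": 0},
    {"x": 0,"y": 0,"z": 4,"twist": 0},
    {"x": 0,"y": 0,"z": 8,"twist": 0},
  ],
  grip=0,
  force=40,
)

```text
t: 4.3
ee_pos: [0.5735, -0.1009, 0.3251]
tool_rot: [[0.975, 0.223, 0.004], [0.223, -0.975, -0.001], [0.004, 0.001, -1.0]]
contact_force: [0.5, -0.6, 0.5]
width: 0.0002
grip_force: 0.0
```

```bash
python3 - <<'E'
from h import *
print(where('right'))
E
```

```text
(array([-23.2,  53.3, 325.1]), array([ 0.5, -0.6,  0.5]), 4.3)
```

Emit:
play_rows(
  commands=[
    {"x": 1.9,"y": -1.6,"z": 0,"twist": 0},
    {"x": 1.9,"y": -1.6,"z": 0,"twist": 0},
    {"x": 1.9,"y": -1.6,"z": 3,"twist": 0},
    {"x": 1.9,"y": -1.6,"z": 5.5,"twist": 0},
    {"x": 1.9,"y": -1.6,"z": 5.5,"twist": 0},
  ],
  grip=0,
  force=40,
)

```text
t: 4.8
ee_pos: [0.5865, -0.0813, 0.2673]
tool_rot: [[0.975, 0.223, -0.005], [0.223, -0.975, 0.0], [-0.005, -0.001, -1.0]]
contact_force: [-1.2, 0.1, -0.2]
width: -0.0
grip_force: 0.0
```

```bash
python3 - <<'E'
from h import *
print(where('right'))
c=bot.capture('scene')
for a in (.62,.9,1.2,1.45,1.571):
    u=np.array([-np.sin(a),np.cos(a)]); n=np.array([np.cos(a),np.sin(a)])
    p=.058*u+.022*n; print(a,go('right',*p,.27))
E
```

```text
(array([ -5.8,  69.2, 267.3]), array([-1.2,  0.1, -0.2]), 4.8)
0.62 [-1.06  0.92 -0.09]
0.9 [-2.64  1.62 -0.08]
1.2 [-4.05  2.83 -0.08]
1.45 [-4.91  4.12 -0.08]
1.571 [-5.2   4.81 -0.08]
```

Emit:
play_rows(
  commands=[
    {"x": -1.0,"y": 0.9,"z": 0,"twist": 0},
    {"x": -1.8,"y": 1.2,"z": 0,"twist": 0},
    {"x": -2.6,"y": 1.6,"z": 0,"twist": 0},
    {"x": -3.4,"y": 2.2,"z": 0,"twist": 0},
    {"x": -4.1,"y": 2.8,"z": 0,"twist": 0},
    {"x": -4.6,"y": 3.5,"z": 0,"twist": 0},
    {"x": -4.9,"y": 4.1,"z": 0,"twist": 0},
    {"x": -5.2,"y": 4.6,"z": 0,"twist": 0},
    {"x": -5.2,"y": 4.8,"z": 0,"twist": 0},
    {"x": -5.2,"y": 4.9,"z": 0,"twist": 0},
  ],
  grip=0,
  force=40,
)

```text
t: 5.85
ee_pos: [0.5473, -0.1396, 0.2693]
tool_rot: [[0.975, 0.223, -0.004], [0.223, -0.975, 0.002], [-0.003, -0.002, -1.0]]
contact_force: [-3.8, 7.2, 5.2]
width: -0.0002
grip_force: 3.9
```

```bash
python3 - <<'E'
from h import *
print(where('right'))
for c in('scene','side'):
    im=bot.capture(c); marks(c,['tip_right','pivot_right'])
E
```

```text
(array([-58.1,  22.2, 269.3]), array([-3.8,  7.2,  5.2]), 5.85)
scene tip_right [([0.54, -0.168, 0.111], 0.78)]
scene pivot_right [([0.607, -0.146, 0.11], 0.97)]
side tip_right [([0.534, -0.16, 0.109], 0.61)]
side pivot_right [([0.61, -0.148, 0.104], 0.76), ([0.498, 0.165, 0.102], 0.49)]
```

The tap is near its stop; one more small push will confirm it.

Emit:
play_rows(
  commands=[
    {"x": 0,"y": 0.2,"z": 0,"twist": 0},
    {"x": 0,"y": 0.4,"z": 0,"twist": 0},
    {"x": 0,"y": 0.4,"z": 0,"twist": 0},
  ],
  grip=0,
  force=40,
)

```text
t: 6.45
ee_pos: [0.5477, -0.1405, 0.2692]
tool_rot: [[0.974, 0.226, -0.006], [0.226, -0.974, 0.005], [-0.005, -0.006, -1.0]]
contact_force: [-7.0, 12.9, 7.9]
width: -0.0002
grip_force: 7.4
```

```bash
python3 - <<'E'
from h import *
print(where('right'))
print('mid start',go('mid',-.003,.069,.34))
E
```

```text
(array([-57.9,  21.2, 269.2]), array([-7. , 12.9,  7.9]), 6.45)
mid start [  5.   -18.35  -6.99]
```

The force rose without motion, so the right tap is at its stop. On to the middle.

Emit:
play_rows(
  commands=[
    {"x": 0.5,"y": -1.5,"z": 0,"twist": 0},
    {"x": 0.5,"y": -1.5,"z": -4,"twist": 0},
    {"x": 0.5,"y": -1.5,"z": -7,"twist": 0},
    {"x": 2,"y": -5.5,"z": -7,"twist": 0},
    {"x": 3.5,"y": -9.5,"z": -7,"twist": 0},
    {"x": 5,"y": -13.5,"z": -7,"twist": 0},
    {"x": 5,"y": -17.5,"z": -7,"twist": 0},
    {"x": 5,"y": -18.4,"z": -7,"twist": 0},
    {"x": 5,"y": -18.4,"z": -7,"twist": 0},
    {"x": 5,"y": -18.4,"z": -7,"twist": 0},
  ],
  grip=0,
  force=40,
)

```text
t: 7.45
ee_pos: [0.5569, 0.0446, 0.3394]
tool_rot: [[0.975, 0.221, -0.0], [0.221, -0.975, -0.002], [-0.001, 0.001, -1.0]]
contact_force: [0.3, 1.2, 0.1]
width: -0.0
grip_force: 0.0
```

```bash
python3 - <<'E'
from h import *
print(where('mid'))
print('mid start',go('mid',-.003,.069,.27))
E
```

```text
(array([ -2.6,  64.2, 339.4]), array([0.3, 1.2, 0.1]), 7.45)
mid start [-0.04 -0.49  6.94]
```

Emit:
play_rows(
  commands=[
    {"x": 0,"y": -0.5,"z": 0,"twist": 0},
    {"x": 0,"y": -0.5,"z": 4,"twist": 0},
    {"x": 0,"y": -0.5,"z": 7,"twist": 0},
    {"x": 0,"y": -0.5,"z": 7,"twist": 0},
    {"x": 0,"y": -0.5,"z": 7,"twist": 0},
  ],
  grip=0,
  force=40,
)

```text
t: 7.95
ee_pos: [0.5559, 0.0503, 0.2699]
tool_rot: [[0.975, 0.221, -0.001], [0.221, -0.975, -0.0], [-0.001, 0.0, -1.0]]
contact_force: [0.5, 0.4, 0.4]
width: -0.0004
grip_force: 0.0
```

```bash
python3 - <<'E'
from h import *
print(where('mid'))
for a in (.62,.9,1.2,1.45,1.571):
    u=np.array([-np.sin(a),np.cos(a)]); n=np.array([np.cos(a),np.sin(a)])
    p=.058*u+.022*n; print(a,go('mid',*p,.27))
E
```

```text
(array([ -2.2,  69.9, 269.9]), array([0.5, 0.4, 0.4]), 7.95)
0.62 [-1.33  1.02 -0.01]
0.9 [-2.92  1.72 -0.01]
1.2 [-4.32  2.93 -0.01]
1.45 [-5.18  4.22 -0.  ]
1.571 [-5.47  4.91 -0.  ]
```

Emit:
play_rows(
  commands=[
    {"x": -1.3,"y": 1.0,"z": 0,"twist": 0},
    {"x": -2.1,"y": 1.3,"z": 0,"twist": 0},
    {"x": -2.9,"y": 1.7,"z": 0,"twist": 0},
    {"x": -3.7,"y": 2.3,"z": 0,"twist": 0},
    {"x": -4.3,"y": 2.9,"z": 0,"twist": 0},
    {"x": -4.8,"y": 3.6,"z": 0,"twist": 0},
    {"x": -5.2,"y": 4.2,"z": 0,"twist": 0},
    {"x": -5.5,"y": 4.7,"z": 0,"twist": 0},
    {"x": -5.5,"y": 5.0,"z": 0,"twist": 0},
    {"x": -5.5,"y": 5.2,"z": 0,"twist": 0},
    {"x": -5.5,"y": 5.3,"z": 0,"twist": 0},
    {"x": -5.5,"y": 5.3,"z": 0,"twist": 0},
  ],
  grip=0,
  force=40,
)

```text
t: 9.15
ee_pos: [0.5133, -0.0095, 0.2697]
tool_rot: [[0.974, 0.226, -0.001], [0.226, -0.974, 0.004], [-0.0, -0.005, -1.0]]
contact_force: [-1.7, 13.8, 2.7]
width: 0.0
grip_force: 6.7
```

```bash
python3 - <<'E'
from h import *
print(where('mid'))
for c in('scene','side'):
    im=bot.capture(c); marks(c,['tip_mid','pivot_mid'])
E
```

```text
(array([-58. ,  22.3, 269.7]), array([-1.7, 13.8,  2.7]), 9.15)
scene tip_mid [([0.356, 0.242, 0.001], 0.66), ([0.508, -0.025, 0.106], 0.52)]
scene pivot_mid [([0.576, -0.017, 0.106], 0.95)]
side tip_mid [([0.629, 0.137, 0.074], 0.74), ([0.509, -0.031, 0.11], 0.65), ([0.691, -0.125, 0.075], 0.27)]
side pivot_mid [([0.574, -0.02, 0.109], 0.8)]
```

Force is 13.8 N, so the middle tap is at its stop. Next is the front side of the left handle.

```bash
python3 - <<'E'
from h import *
print('left start',go('left',-.060,.037,.34))
E
```

```text
left start [ -0.28 -15.21  -6.97]
```

Emit:
play_rows(
  commands=[
    {"x": 0,"y": -1.5,"z": 0,"twist": 0},
    {"x": 0,"y": -1.5,"z": -4,"twist": 0},
    {"x": 0,"y": -1.5,"z": -7,"twist": 0},
    {"x": -0.3,"y": -5.5,"z": -7,"twist": 0},
    {"x": -0.3,"y": -9.5,"z": -7,"twist": 0},
    {"x": -0.3,"y": -13.5,"z": -7,"twist": 0},
    {"x": -0.3,"y": -15.2,"z": -7,"twist": 0},
    {"x": -0.3,"y": -15.2,"z": -7,"twist": 0},
    {"x": -0.3,"y": -15.2,"z": -7,"twist": 0},
  ],
  grip=0,
  force=40,
)

```text
t: 10.35
ee_pos: [0.4768, 0.1336, 0.3391]
tool_rot: [[0.975, 0.223, -0.002], [0.223, -0.975, -0.002], [-0.002, 0.001, -1.0]]
contact_force: [-0.3, 0.0, -0.5]
width: 0.0002
grip_force: 0.0
```

```bash
python3 - <<'E'
from h import *
print(where('left'))
print('left start',go('left',-.060,.037,.27))
im=bot.capture('wrist');cv2.imwrite('pics/w3.png',im[:,:,::-1])
marks('wrist',['tip_left','pivot_left'])
E
```

```text
(array([-60.6,  32.8, 339.1]), array([-0.3,  0. , -0.5]), 10.35)
left start [ 0.06 -0.43  6.91]
wrist tip_left [([0.496, 0.166, 0.107], 0.65)]
wrist pivot_left [([0.545, 0.12, 0.107], 0.74)]
```

View pics/w3.png

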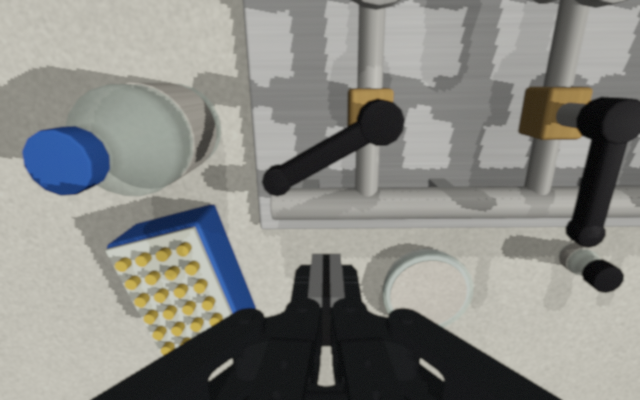

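The left handle runs from (380,122) to (278,180), and the finger is in front of it with clear space. The middle handle (605,120 to 585,232) lies along its pipe.

Emit:
play_rows(
  commands=[
    {"x": 0,"y": -0.4,"z": 0,"twist": 0},
    {"x": 0,"y": -0.4,"z": 4,"twist": 0},
    {"x": 0,"y": -0.4,"z": 6.9,"twist": 0},
    {"x": 0,"y": -0.4,"z": 6.9,"twist": 0},
    {"x": 0,"y": -0.4,"z": 6.9,"twist": 0},
  ],
  grip=0,
  force=40,
)

```text
t: 11.0
ee_pos: [0.4763, 0.1385, 0.271]
tool_rot: [[0.975, 0.222, -0.001], [0.222, -0.975, -0.0], [-0.001, -0.0, -1.0]]
contact_force: [-0.3, 0.3, 0.5]
width: -0.0002
grip_force: 0.0
```

```bash
python3 - <<'E'
from h import *
print(where('left'))
for a in (.5,.3,.15,0):
    u=np.array([-np.sin(a),np.cos(a)]); n=np.array([np.cos(a),np.sin(a)])
    p=.058*u-.018*n; print(a,go('left',*p,.27))
E
```

```text
(array([-59.9,  37.6, 271. ]), array([-0.3,  0.3,  0.5]), 11.0)
0.5 [ 1.62 -0.5   0.09]
0.3 [ 2.53 -1.3   0.09]
0.15 [ 3.3  -1.77  0.09]
0 [ 4.14 -2.13  0.09]
```

Emit:
play_rows(
  commands=[
    {"x": 0.8,"y": -0.3,"z": 0,"twist": 0},
    {"x": 1.6,"y": -0.6,"z": 0,"twist": 0},
    {"x": 2.1,"y": -1.0,"z": 0,"twist": 0},
    {"x": 2.6,"y": -1.3,"z": 0,"twist": 0},
    {"x": 3.0,"y": -1.6,"z": 0,"twist": 0},
    {"x": 3.4,"y": -1.8,"z": 0,"twist": 0},
    {"x": 3.8,"y": -2.0,"z": 0,"twist": 0},
    {"x": 4.1,"y": -2.1,"z": 0,"twist": 0},
    {"x": 4.3,"y": -2.1,"z": 0,"twist": 0},
    {"x": 4.5,"y": -2.1,"z": 0,"twist": 0},
    {"x": 4.5,"y": -2.1,"z": 0,"twist": 0},
  ],
  grip=0,
  force=40,
)

```text
t: 12.1
ee_pos: [0.5144, 0.1693, 0.2704]
tool_rot: [[0.975, 0.223, -0.003], [0.223, -0.975, -0.001], [-0.003, 0.0, -1.0]]
contact_force: [-5.9, -1.8, 1.8]
width: -0.0
grip_force: 3.0
```

```bash
python3 - <<'E'
from h import *
print(where('left'))
for c in('scene','side'):
    im=bot.capture(c); marks(c,['tip_left','pivot_left'])
E
```

```text
(array([-15.5,  58.3, 270.4]), array([-5.9, -1.8,  1.8]), 12.1)
scene tip_left [([0.528, 0.186, 0.103], 0.69), ([0.642, -0.319, -0.001], 0.69)]
scene pivot_left [([0.541, 0.116, 0.106], 0.81)]
side tip_left [([0.53, 0.181, 0.104], 0.64)]
side pivot_left [([0.541, 0.115, 0.104], 0.71)]
```

Emit:
play_rows(
  commands=[
    {"x": 0.2,"y": 0,"z": 0,"twist": 0},
    {"x": 0.4,"y": 0,"z": 0,"twist": 0},
    {"x": 0.6,"y": 0,"z": 0,"twist": 0},
    {"x": 0.6,"y": 0,"z": 0,"twist": 0},
  ],
  grip=0,
  force=40,
)

```text
t: 12.8
ee_pos: [0.5165, 0.1702, 0.2697]
tool_rot: [[0.974, 0.224, -0.013], [0.224, -0.975, -0.005], [-0.014, 0.002, -1.0]]
contact_force: [-20.8, -4.6, 16.1]
width: -0.0003
grip_force: 11.2
```

```bash
python3 - <<'E'
from h import *
print(where('left'))
E
```

```text
(array([-13.2,  58.6, 269.7]), array([-20.8,  -4.6,  16.1]), 12.8)
```

The left tap is at its stop too (21 N). I'll back off, rise and check.

Emit:
play_rows(
  commands=[
    {"x": -1.0,"y": 0,"z": 0,"twist": 0},
    {"x": -2.5,"y": 0,"z": 0,"twist": 0},
    {"x": -2.5,"y": 0,"z": -4,"twist": 0},
    {"x": -2.5,"y": 0,"z": -8,"twist": 0},
    {"x": -2.5,"y": 4,"z": -12,"twist": 0},
    {"x": -2.5,"y": 8,"z": -15,"twist": 0},
    {"x": -2.5,"y": 12,"z": -15,"twist": 0},
    {"x": -2.5,"y": 14,"z": -15,"twist": 0},
    {"x": -2.5,"y": 14,"z": -15,"twist": 0},
    {"x": -2.5,"y": 14,"z": -15,"twist": 0},
  ],
  grip=0,
  force=40,
)

```text
t: 13.8
ee_pos: [0.5282, 0.0288, 0.421]
tool_rot: [[0.975, 0.223, 0.001], [0.223, -0.975, 0.001], [0.002, -0.001, -1.0]]
contact_force: [0.3, 1.0, -0.5]
width: 0.0001
grip_force: 0.0
```

```bash
python3 - <<'E'
from h import *
print(where('mid'))
im=bot.capture('wrist');cv2.imwrite('pics/w4.png',im[:,:,::-1])
for c in('scene','side'): bot.capture(c)
for p in P:
    for c in('scene','side','wrist'):
        r=[d for d in bot.mark_of('tip_'+p,c) if .03<np.hypot(*(np.array(d['position'][:2])-P[p]))<.1]
        if r:
            d=np.array(r[0]['position'][:2])-P[p]; print(p,c,round(np.arctan2(-d@X,d@Y),2))
E
```

```text
(array([-34.3,  55.8, 421. ]), array([ 0.3,  1. , -0.5]), 13.8)
left scene -0.05
left side -0.09
mid scene 1.48
mid side 1.54
mid wrist 1.48
right scene 1.62
right side 1.52
right wrist 1.54
```

View pics/w4.png

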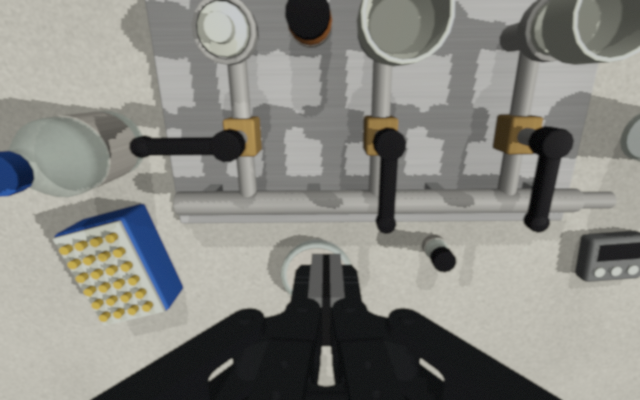

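The left handle lies square across its pipe ((228,145) to (142,146)). The middle ((390,143) to (386,223)) and right ((551,143) to (538,223)) lie along their pipes. Funnels, stopper and the other things are in place.

```bash
python3 -c "
from cell import bot
print(bot.close_job())"
```

```text
the job is handed in; nothing more can be done
None
```

The job is handed in: the middle and right taps (funnels) are open and the left tap (stopper) is shut, each pushed until it hit its stop, and the last wrist picture showed nothing else moved; no verdict was returned.

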